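# Gauge a small drum in the bench caliper

### The arm

A 6-joint arm with a two-finger parallel gripper is mounted at the origin on the work surface. World frame = base frame: x ahead of the robot, y to its left, z up, the work surface at z = 0. Lengths are in m, angles in degrees, forces in N, time in s.
With the tool pointing down it reaches from about 0.375 to 0.9 m from the base axis. Payload 3.1 kg.
Tool frame: the origin (TCP) lies on the centre line of the jaws, within the pads' length; the fingertips stand 25 mm ahead of it and the grasp point (between the pads) lies 6 mm ahead of it; z points along the fingers, y is the line along which they close (so a half turn about z gives the same grasp; the last joint's range is limited). The gripper opens to 87 mm and grips with 3 to 60 N. Pads are 19 mm wide; open, the fingers measure 117 mm over their backs; the gripper's body (75 mm by 190 mm) begins 51 mm behind the grasp point.
Start: joints at [65.632, 30.224, 82.088, -0, 67.689, -10.227], TCP at [0.153, 0.606, 0.248] pointing down, gripper open.
Joint ranges: [-176.69, 176.69], [-43.24, 126.21], [12.49, 139.97], [-82, 262], [0, 151.66], [-163.58, 163.58]. Speed limits (degrees/s): [159.86, 159.86, 180, 180, 180, 180].

### API

Orientations are given as a 3x3 rotation matrix whose columns are the frame's x, y, z axes.
In Python, from rig import read_state, capture, camera_params, hand_in gives the robot as it stands.
- The arm moves only by the tool apply_moves, never from a script. Its argument "rows" is a list of rows, each an object of numbers: "x", "y", "z": the shift along the tool's x, y, z in mm; "rx", "ry", "rz": the turn, a rotation vector about the tool's x, y, z in units of 6 degrees (1.0 is 6 degrees); "claw": the closure in counts, from 0 (fully open) to 255 (shut). A call has 1 to 10 rows; each row is the pose to reach, as a shift and turn from the pose commanded when the call began, along the tool's axes at that moment; what a row does not reach only later rows make up. A row lasts 1/8 s, in which the tool goes at most 62.5 mm and 10.7 degrees, less where a joint would pass 70% of its speed; a pose out of reach is approached as far as the arm can. A call with a gripper value outside its range is refused whole. The fingers move at their own pace and stop on an object; the grip force is fixed at half the most. Time passes only in rows, so rows that repeat a pose let the fingers close. It gives the time, the measured TCP pose, the force, the opening and the grip force at its end, in the units of the state.
- read_state(): the state, without advancing time (a new reading comes with each control period).
- capture(name): name is "scene" or "top" or "wrist"; returns (picture, depth): 400x640x3 uint8, red, green, blue; 400x640 float32, m along the optical axis (not along the pixel's ray), 0 where there is no reading.
- camera_params(name): a dict with "fx", "fy", "cx", "cy" (pixels), "D" ([k1, k2, p1, p2, k3] as OpenCV has them; the pictures are not rectified), "xyz" and "orientation" of the camera in the world. Camera axes: x right, y up, looking along -z (the intrinsics and any distortion apply to the point x, -y, -z); pixel columns grow to the right and rows downward; lengths in m; the calibration is good to about 2 mm. A picture is of the moment at which its call begins: read the wrist's pose just before it. camera_params takes no time and is no camera call; for the wrist camera it gives the pose at the moment of the call.
- hand_in(): hands the job in; it is judged then, once.
The state is a dict: "time_s": time; "joint_positions": joint angles; "qvel": joint speeds; "tau": joint torques, N m; "position": TCP position; "tcp_rot": TCP orientation; "force": force on the tool from outside, world axes, zero at the start; "moment": the same for the moment, N m; "opening": opening from 0.0 (shut) to 1.0 (fully open); "grasp_force": force on a finger pad.
Only numpy, scipy, OpenCV 4.12 (cv2) and the standard library are available. Lean on these libraries where they do the work, as an engineer would, in place of code of your own. Each camera call takes 0.05 s, during which the arm holds its last target. There are 200 camera calls.

### The job

Measure the small unpainted drum: stand it upright on the caliper's plate between the two open jaws and let go of it, then slide the moving jaw by its knob until the drum is lightly nipped between both jaws. Close it gently by feel, so that the jaw never leans over or squeezes hard, and take your hand off leaving the jaw in contact on the drum. Leave everything else on the bench where it is.

Things in the scene. Friction and masses are not known exactly. Their poses are not given: they have to be found in the camera images.
- drum_mid (a point): centre (half-way up) of the small drum: a closed solid drum of bare light wood, 64 mm tall, standing upright on the bench. Turned by eye, it is a little out of round: 44 to 52 mm wide depending on which way it happens to face, not known until measured. About 120 g. The slimmest of the drums and the only bare one taller than wide.
- caliper: bench caliper, screwed down. Origin on the bench, z up. Grey plate, top 10 mm up, x -87 to +38, y -125 to +125 mm. Beam along y at x +15 (top 28 mm up). Two steel jaws reach from it to x -87, 12 to 38 mm up; the fixed one's face is the plane y = -60, looking to +y. Stand the drum on the plate between the jaws, centre at about x -40 (-60 to -30 will do), clear of the moving jaw when let go.
- anvil: the fixed jaw of the caliper (axes and origin as caliper)
- knob (a point): middle of the round upright knob on the moving jaw's carriage, 14 mm diameter, 39 to 72 mm above the bench (this point 56 mm up), at caliper x +15, y = gap - 38 mm. Pinch it from above or push it along the beam. The carriage below it is 34 by 44 mm and up to 39 mm high.
- carriage (a joint): gap between the jaw faces in m (0 = shut, 0.125 = fully open); the moving jaw slides along the caliper's y axis, towards -y to close. It slides with a dry friction of about 3 N and stays where it is left.
- jaw_lean (a joint): lean of the moving jaw in rad about the vertical knob axis, 0 = square. The jaw sits springily on its carriage (10 N m per rad): with the drum about 55 mm from the beam it leans about 0.0055 rad per newton on the drum (about 3 N per mm of carriage travel after contact), so 2 or 3 N is a good nip and 6 N already leans it by 2 degrees.
- jaw_face (a point): point on the moving jaw's measuring face, 55 mm towards caliper -x and 22 mm towards -y from the knob's axis, 24 mm above the bench. The steel blade behind it is 12 mm thick and ends 102 mm from the knob's axis.
- big_drum: finished red drum, 92 mm across, 88 mm tall; leave alone (origin under its centre)
- hoop: flat wooden ring, 72 mm across, 16 mm high; leave alone (origin under its centre)
- low_drum: bare wooden drum, 76 mm across, 34 mm high; leave alone (origin under its centre)
- stick_a: drumstick lying on the bench, 205 mm long; leave alone (origin under its centre)
- stick_b: another such drumstick; leave alone (origin under its centre)
- brush: paint brush lying on the bench; leave alone (origin under its centre)
- lacquer: amber jar, 66 mm across, 85 mm tall; leave alone (origin under its centre)
- mallet: hammer lying on the bench; leave alone (origin under its centre)

How it is judged (in metres and radians):
On the way, in this order (a step that is already met when the one before it is completed fails the run):
1. the drum stands upright on the caliper's plate between the open jaws, let go and clear of the moving jaw (x of drum_mid in the frame of caliper between -0.066 and -0.025 m and y of drum_mid in the frame of caliper above -0.06 m and y of drum_mid in the frame of jaw_face below -0.025 m and z of drum_mid in the frame of caliper below 0.045 m and angle between drum_mid's own z axis and vertical below 0.06 rad and contact force between each of the fingers, jaw_lean and drum below 0.05 N and linear speed of drum below 0.02 m/s), for 0.2 s.
2. the drum is nipped between both jaws: each presses on it with more than 1 N (contact force between each of jaw_lean, anvil and drum above 1 N and contact force between the fingers and drum below 0.05 N), for 0.3 s.
At the end, for the whole second after the job is handed in: The drum stands upright (within 0.06 rad) on the plate, its centre 25 to 66 mm to the -x side of the caliper's origin, at rest, touched by both jaws with more than 0.5 N each; the moving jaw leans less than 0.03 rad (contact force between each of jaw_lean, anvil and drum above 0.5 N and x of drum_mid in the frame of caliper between -0.066 and -0.025 m and z of drum_mid in the frame of caliper below 0.045 m and angle between drum_mid's own z axis and vertical below 0.06 rad and value of joint jaw_lean between -0.03 and 0.03 rad and linear speed of drum below 0.01 m/s).
It fails at once if the moving jaw leans more than 0.035 rad (2 degrees) (value of joint jaw_lean above 0.035 rad or value of joint jaw_lean below -0.035 rad).
It fails at once if a jaw presses on the drum with more than 12 N (contact force between any of jaw_lean, anvil and drum above 12 N).
It fails at once if another thing on the bench is shifted by more than 30 mm (distance of any of big_drum, hoop, low_drum, stick_a, stick_b, brush, lacquer, mallet from where it was at the start of the episode above 0.03 m).
It also fails if it takes over 70 s, if anything falls off the work surface, if the arm or the gripper's body presses on something with over 40 N, if the wrist force passes 120 N, or if a joint passes its speed limit or range.

## Working session

There is one attempt and no reset: what is moved stays moved. The work goes in short steps, Python scripts to look and compute and a tool call to move; the robot and the scene stay as the last step left them, time stands still between calls to the robot, and variables do not carry over. Pictures are saved under pics/ and viewed, at most 10 in all, crops included, and the job is handed in when it is done.

Besides the shell and the picture viewer there is one more tool, called after "Emit:" as name([rows], argument=value, ...), one row to a line, values as JSON. apply_moves: Moves the arm, as the interface text tells. Its arguments: {"type":"object","properties":{"rows":{"type":"array"}},"required":["rows"]}

```bash
mkdir -p pics; ls
python3 - <<'E'
from rig import *
import cv2,numpy as np
print(read_state())
for n in("scene","top"):
    p,d=capture(n);cv2.imwrite(f"pics/{n}0.png",p[:,:,::-1]);np.savez(f"{n}0.npz",p=p,d=d);print(n,camera_params(n),(d>0).mean())
print(camera_params("wrist"))
E
```

```text
pics
{'time_s': 0.0, 'joint_positions': array([ 6.56318903e+01,  3.02779577e+01,  8.21562778e+01,  2.97916202e-04,
        6.76874528e+01, -1.02271245e+01]), 'qvel': array([ 0.01599922, -0.04744435, -0.01026977, -0.07054755,  0.0553008 ,
       -0.02724962]), 'tau': array([ 1.44884612e-03, -4.40042710e+01, -1.76595515e+01,  6.35367818e-02,
        5.80114522e-02, -1.48620379e-04]), 'position': array([0.15238048, 0.60544909, 0.24658298]), 'tcp_rot': array([[-9.69696851e-01,  2.44309723e-01, -8.80681421e-04],
       [ 2.44311012e-01,  9.69695001e-01, -1.93266869e-03],
       [ 3.81822618e-04, -2.08926291e-03, -9.99997745e-01]]), 'force': array([-0.35029391, -0.68696155,  0.84671483]), 'moment': array([-0.03402226, -0.03958665, -0.03546334]), 'grasp_force': 0.0, 'opening': 0.9971289339854204}
scene {'fx': 513.2072820741413, 'fy': 513.2072820741413, 'cx': 321.4807595177354, 'cy': 207.00800790247052, 'D': array([-0.06750519,  0.        ,  0.        ,  0.        ,  0.        ]), 'xyz': array([ 1.45488261, -0.28078952,  1.18393407]), 'orientation': array([[ 0.30860847, -0.74127002,  0.59605
[... 227 characters left out ...]
: array([-0.08406051,  0.        ,  0.        ,  0.        ,  0.        ]), 'xyz': array([ 0.43986737, -0.01388575,  1.69371733]), 'orientation': array([[ 0.00455053,  0.99602934, -0.08890919],
       [-0.9999888 ,  0.00441665, -0.00170247],
       [-0.00130303,  0.08891594,  0.99603828]])} 0.99602734375
{'fx': 296.7521868504119, 'fy': 296.7521868504119, 'cx': 316.92127382254586, 'cy': 199.47442932823483, 'D': array([-0.01928801,  0.        ,  0.        ,  0.        ,  0.        ]), 'xyz': array([0.07421064, 0.62629239, 0.38267065]), 'orientation': array([[ 0.24480673, -0.92672135, -0.28505651],
       [ 0.96956534,  0.23290477,  0.07548783],
       [-0.00356516, -0.29486084,  0.95553355]])}
```

View pics/scene0.png

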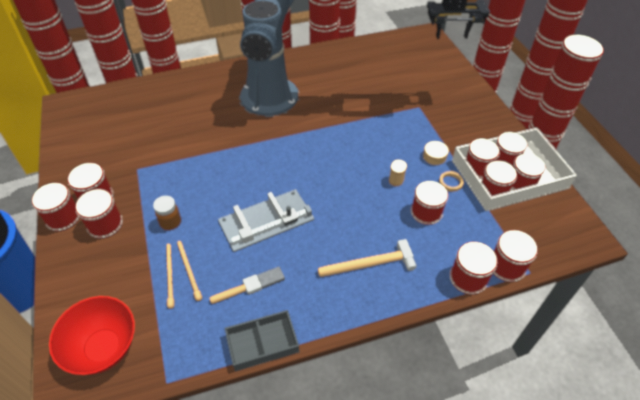

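View pics/top0.png

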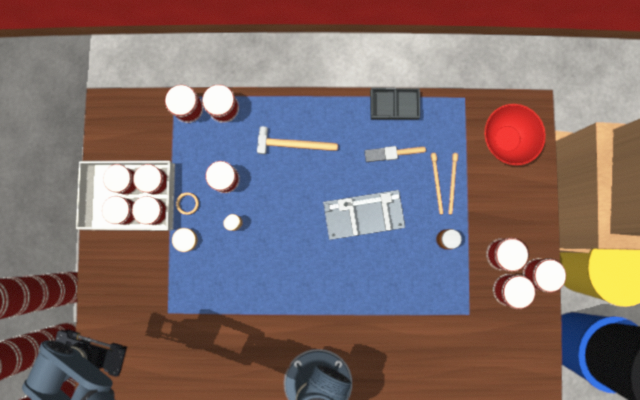

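The scene view shows the bare slim drum at (398,172), the caliper at (267,218) and its knob at (291,213). In the top view the drum is at (233,222) and the caliper at (364,214), with its moving jaw on the left (+y). Next I'll get coarse positions from both views.

```bash
cat > h.py <<'E'
import numpy as np,cv2
from rig import *
def rays(c,uv):
    uv=np.asarray(uv,float).reshape(-1,1,2)
    K=np.array([[c['fx'],0,c['cx']],[0,c['fy'],c['cy']],[0,0,1]])
    q=cv2.undistortPoints(uv,K,c['D']).reshape(-1,2)
    return np.c_[q[:,0],-q[:,1],-np.ones(len(q))]@np.array(c['orientation']).T
def onplane(c,uv,z):
    r=rays(c,uv);o=np.array(c['xyz']);return o+r*((z-o[2])/r[:,2])[:,None]
def cloud(c,d):
    v,u=np.mgrid[:d.shape[0],:d.shape[1]]
    return (np.array(c['xyz'])+rays(c,np.c_[u.ravel(),v.ravel()])*d.reshape(-1,1)).reshape(*d.shape,3)
def tri(c1,p1,c2,p2):
    a,b=rays(c1,[p1])[0],rays(c2,[p2])[0];o1,o2=np.array(c1['xyz']),np.array(c2['xyz'])
    s=np.linalg.lstsq(np.c_[a,-b],o2-o1,rcond=None)[0]
    x,y=o1+a*s[0],o2+b*s[1];return (x+y)/2,np.linalg.norm(x-y)
E
python3 - <<'E'
from h import *
for n,(u,v),(u2,v2) in (("top",(233,222),(364,214)),("scene",(398,172),(267,218))):
    z=np.load(n+"0.npz");c=camera_params(n);P=cloud(c,z['d'])
    w=P[v-14:v+15,u-14:u+15].reshape(-1,3);print(n,"bench z",np.percentile(w[:,2],[5,20,95,99]))
    m=(P[:,:,2]>.05);m=m[v-14:v+15,u-14:u+15];n_,l,s,ct=cv2.connectedComponentsWithStats(m.astype(np.uint8))
    for i in range(1,n_):
        print(s[i],ct[i]+[u-14,v-14],np.median(w[(l==i).ravel()],0))
    w=P[v2-40:v2+41,u2-50:u2+51];m=(w[:,:,2]>.005)&(w[:,:,2]<.08)
    n_,l,s,ct=cv2.connectedComponentsWithStats(m.astype(np.uint8));i=1+np.argmax(s[1:,4]);q=w[l==i]
    print("cal",s[i],q.mean(0),np.percentile(q[:,2],[10,50,90,99.5]))
    k=q[q[:,2]>.05];print("knob",k.mean(0) if len(k) else None,len(k))
    pl=q[(q[:,2]<.016)]
    print("rect",cv2.minAreaRect((q[:,:2]*1000).astype(np.float32)))
E
```

```text
top bench z [-0.00558997 -0.00212202  0.06762341  0.07151207]
[  5   6  17  16 202] [231.97029703 221.78712871] [0.51300323 0.27163852 0.06371568]
[25 15  1  1  1] [244. 223.] [ 0.43986737 -0.01388575  1.69371733]
[ 5 27  1  1  1] [224. 235.] [ 0.43986737 -0.01388575  1.69371733]
cal [   8   15   83   52 2700] [ 0.54252592 -0.14650016  0.01688551] [0.00655343 0.0117319  0.03739743 0.06564786]
knob [ 0.57334627 -0.09126345  0.06801398] 18
rect ((544.0890502929688, -148.38150024414062), (141.63262939453125, 265.3347473144531), 10.698362350463867)
scene bench z [-0.00412492 -0.00125425  0.06528366  0.06843724]
[  7   2  16  16 199] [398.30150754 167.73366834] [0.52305043 0.26993747 0.06284034]
[23 21  1  1  1] [407. 179.] [ 1.45488261 -0.28078952  1.18393407]
[13 24  1  1  1] [397. 182.] [ 1.45488261 -0.28078952  1.18393407]
cal [   1   12   96   61 2981] [ 0.55473476 -0.1533552   0.01775778] [0.00709751 0.01163822 0.0375644  0.06923796]
knob [ 0.57959401 -0.08854718  0.0647096 ] 37
rect ((540.1588134765625, -149.0630645751953), (143.75164794921875, 265.2894287109375), 9.297791481018066)
```

Emit:
apply_moves([
  {"x":-54,"y":-29,"z":0,"rz":-0.5},
  {"x":-108,"y":-59,"z":5,"rz":-1},
  {"x":-162,"y":-88,"z":10,"rz":-1.5},
  {"x":-216,"y":-118,"z":20,"rz":-2},
  {"x":-270,"y":-147,"z":30,"rz":-2.5},
  {"x":-324,"y":-176,"z":35,"rz":-3},
  {"x":-378,"y":-206,"z":40,"rz":-3.5},
  {"x":-432,"y":-235,"z":40,"rz":-4},
  {"x":-432,"y":-235,"z":40,"rz":-4},
  {"x":-432,"y":-235,"z":40,"rz":-4},
])

```text
validation failed for argument at $.ro...
```

Run:
```python
from h import *
c=camera_params("wrist");p,d=capture("wrist");s=read_state()
np.savez("w1.npz",p=p,d=d,c=np.array(c,dtype=object));cv2.imwrite("pics/w1.png",p[:,:,::-1])
print(s['position'],s['tcp_rot'],s['force'],c['xyz'])
```

```text
[0.15245793 0.60561772 0.24681858] [[-9.69700124e-01  2.44297462e-01 -6.48500784e-04]
 [ 2.44298160e-01  9.69699124e-01 -1.42067517e-03]
 [ 2.81783303e-04 -1.53605644e-03 -9.99998781e-01]] [-0.17995477  0.30480861 -0.27412174] [0.07421064 0.62629239 0.38267065]
```

View pics/w1.png

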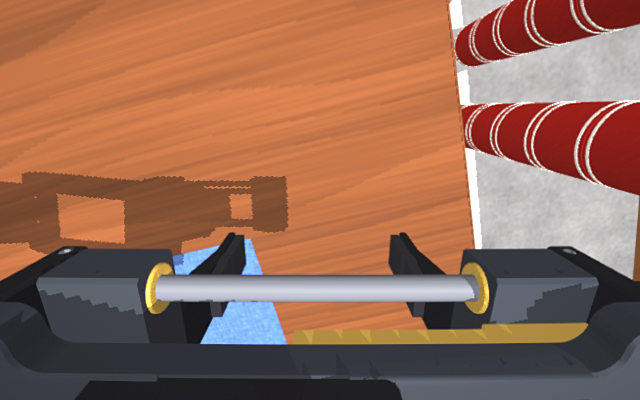

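The wrist view shows only the gripper: fingertips at (235,240) and (400,240), and a bench point under the TCP would fall near row 175. The move was refused, probably because every row needs all the keys, so I'm resending it.

Emit:
apply_moves([
  {"x":-54,"y":-29,"z":0,"rx":0,"ry":0,"rz":-0.5,"claw":0},
  {"x":-108,"y":-59,"z":5,"rx":0,"ry":0,"rz":-1,"claw":0},
  {"x":-162,"y":-88,"z":10,"rx":0,"ry":0,"rz":-1.5,"claw":0},
  {"x":-216,"y":-118,"z":20,"rx":0,"ry":0,"rz":-2,"claw":0},
  {"x":-270,"y":-147,"z":30,"rx":0,"ry":0,"rz":-2.5,"claw":0},
  {"x":-324,"y":-176,"z":35,"rx":0,"ry":0,"rz":-3,"claw":0},
  {"x":-378,"y":-206,"z":40,"rx":0,"ry":0,"rz":-3.5,"claw":0},
  {"x":-432,"y":-235,"z":40,"rx":0,"ry":0,"rz":-4,"claw":0},
  {"x":-432,"y":-235,"z":40,"rx":0,"ry":0,"rz":-4,"claw":0},
  {"x":-432,"y":-235,"z":40,"rx":0,"ry":0,"rz":-4,"claw":0},
])

```text
time_s: 1.4
position: [0.5136, 0.2724, 0.2071]
tcp_rot: [[-0.985, -0.17, -0.002], [-0.17, 0.985, -0.0], [0.002, 0.0, -1.0]]
force: [0.4, 0.1, 0.7]
opening: 1.001
grasp_force: 0.0
```

Run:
```python
from h import *
s=read_state();c=camera_params("wrist");p,d=capture("wrist")
np.savez("w1.npz",p=p,d=d);cv2.imwrite("pics/w1b.png",p[:,:,::-1])
P=cloud(c,d);print(s['position'],c['xyz'])
m=(P[:,:,2]>.055)&(P[:,:,2]<.072)&(np.hypot(P[:,:,0]-.515,P[:,:,1]-.271)<.06)
n_,l,st,ct=cv2.connectedComponentsWithStats(m.astype(np.uint8));i=1+np.argmax(st[1:,4])
q=P[l==i];print(st[i],ct[i],q.mean(0),q.min(0),q.max(0),cv2.minAreaRect((q[:,:2]*1e3).astype(np.float32)))
```

```text
[0.51356213 0.27237316 0.20707849] [0.43420751 0.25918929 0.3432064 ]
[ 293  171   52   49 1915] [318.42402089 194.75561358] [0.51393974 0.27404555 0.06307159] [0.49000412 0.24968069 0.05501144] [0.54043225 0.29885876 0.06546683] ((515.0465698242188, 274.017578125), (44.54447555541992, 51.923526763916016), 50.074119567871094)
```

View pics/w1b.png

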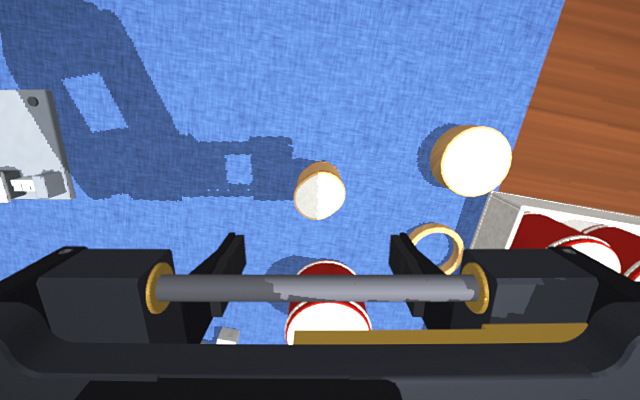

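The wrist view shows the drum's top at (319,195), alone and between the fingers, with the hoop and other drums well clear. I'll check its height by triangulation before gripping.

Run:
```python
from h import *
t,s,w=[camera_params(n) for n in("top","scene","wrist")]
print(tri(t,(232,221.8),w,(318.8,194.7)),tri(s,(398.3,167.7),w,(318.8,194.7)),tri(t,(232,221.8),s,(398.3,167.7)))
print(onplane(w,[(318.8,194.7)],.064))
```

```text
(array([0.51454589, 0.27431349, 0.0558983 ]), np.float64(0.0024749193127244773)) (array([0.51537204, 0.27502168, 0.05441739]), np.float64(0.001016283301983351)) (array([0.51433355, 0.27427929, 0.05346732]), np.float64(0.0013894869951792768))
[[0.51285924 0.27496969 0.064     ]]
```

Emit:
apply_moves([
  {"x":-1,"y":1.5,"z":50,"rx":0,"ry":0,"rz":0,"claw":0},
  {"x":-1,"y":1.5,"z":90,"rx":0,"ry":0,"rz":0,"claw":0},
  {"x":-1,"y":1.5,"z":90,"rx":0,"ry":0,"rz":0,"claw":0},
])

```text
time_s: 1.82
position: [0.511, 0.2749, 0.1149]
tcp_rot: [[-0.985, -0.174, -0.008], [-0.174, 0.985, -0.002], [0.008, -0.001, -1.0]]
force: [-0.4, -0.4, 0.4]
opening: 1.001
grasp_force: 0.0
```

Emit:
apply_moves([
  {"x":-2,"y":-0.5,"z":30,"rx":0,"ry":0,"rz":0,"claw":0},
  {"x":-2,"y":-0.5,"z":55,"rx":0,"ry":0,"rz":0,"claw":0},
  {"x":-2,"y":-0.5,"z":55,"rx":0,"ry":0,"rz":0,"claw":0},
  {"x":-2,"y":-0.5,"z":55,"rx":0,"ry":0,"rz":0,"claw":255},
  {"x":-2,"y":-0.5,"z":55,"rx":0,"ry":0,"rz":0,"claw":255},
  {"x":-2,"y":-0.5,"z":55,"rx":0,"ry":0,"rz":0,"claw":255},
  {"x":-2,"y":-0.5,"z":55,"rx":0,"ry":0,"rz":0,"claw":255},
  {"x":-2,"y":-0.5,"z":55,"rx":0,"ry":0,"rz":0,"claw":255},
])

```text
time_s: 2.82
position: [0.517, 0.2742, 0.0629]
tcp_rot: [[-0.985, -0.171, 0.0], [-0.171, 0.985, 0.0], [-0.0, 0.0, -1.0]]
force: [-0.5, -0.3, 1.6]
opening: 0.57
grasp_force: 30.0
```

Emit:
apply_moves([
  {"x":0,"y":0,"z":-50,"rx":0,"ry":0,"rz":0,"claw":255},
  {"x":1,"y":-30,"z":-100,"rx":0,"ry":0,"rz":0,"claw":255},
  {"x":2,"y":-85,"z":-150,"rx":0,"ry":0,"rz":0,"claw":255},
  {"x":3,"y":-145,"z":-150,"rx":0,"ry":0,"rz":0,"claw":255},
  {"x":4,"y":-205,"z":-150,"rx":0,"ry":0,"rz":0,"claw":255},
  {"x":5,"y":-265,"z":-150,"rx":0,"ry":0,"rz":0,"claw":255},
  {"x":6,"y":-325,"z":-150,"rx":0,"ry":0,"rz":0,"claw":255},
  {"x":7,"y":-380,"z":-150,"rx":0,"ry":0,"rz":0,"claw":255},
  {"x":7,"y":-409,"z":-150,"rx":0,"ry":0,"rz":0,"claw":255},
  {"x":7,"y":-409,"z":-150,"rx":0,"ry":0,"rz":0,"claw":255},
])

```text
time_s: 4.08
position: [0.5801, -0.1326, 0.212]
tcp_rot: [[-0.986, -0.167, -0.0], [-0.167, 0.986, -0.0], [0.0, -0.0, -1.0]]
force: [0.0, 0.8, -0.8]
opening: 0.572
grasp_force: 30.0
```

Run:
```python
from h import *
s=read_state();print(s['position'],s['qvel'].round(2),s['grasp_force'])
capture("wrist");capture("wrist");c=camera_params("wrist");p,d=capture("wrist")
import pickle;pickle.dump((p,d,c),open("w2.pkl","wb"));cv2.imwrite("pics/w2.png",p[:,:,::-1])
s=read_state();print(s['position'],s['tcp_rot'])
```

```text
[ 0.5801088  -0.132597    0.21195032] [ 2.85 -0.82  2.27  1.46  1.07  0.62] 29.999772221781313
[ 0.57922118 -0.12892871  0.2120001 ] [[-0.98516216 -0.17161557 -0.00190013]
 [-0.17161816  0.98516269  0.00129397]
 [ 0.00164987  0.00160087 -0.99999736]]
```

View pics/w2.png

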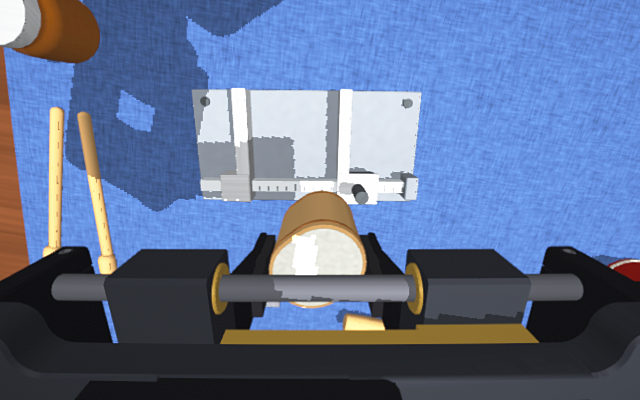

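The wrist view shows the plate with corners near (193,91), (421,93), (418,200) and (203,199). The fixed jaw is at column 240, the moving jaw at column 344 and the knob at (361,193); the held drum is upright.

Run:
```python
from h import *
import pickle
p,d,c=pickle.load(open("w2.pkl","rb"));P=cloud(c,d)
hsv=cv2.cvtColor(p,cv2.COLOR_RGB2HSV);m=(hsv[:,:,1]<70);m[:, :170]=0;m[:,450:]=0;m[:70]=0;m[215:]=0
n,l,st,_=cv2.connectedComponentsWithStats(m.astype(np.uint8));i=1+np.argmax(st[1:,4]);M=l==i;print(st[i])
vv,uu=np.nonzero(M)
zp=np.median(P[M&(P[:,:,2]<.016)][:,2]);print("plate z",zp)
# plate far edge rows / side edges from mask, lines fitted on plane z=.01
def line(pts):
    X=onplane(c,pts,.010)[:,:2].astype(np.float32);f=cv2.fitLine(X,cv2.DIST_HUBER,0,.01,.01).ravel();return f
cols=np.arange(205,410,3);cols=cols[(abs(cols-240)>14)&(abs(cols-344)>14)]
far=line([(u,np.nonzero(M[:,u])[0].min()-.5) for u in cols])
rows=np.arange(100,170,3)
L=line([(np.nonzero(M[v])[0].min()-.5,v) for v in rows]);R=line([(np.nonzero(M[v])[0].max()+.5,v) for v in rows])
def inter(a,b):
    t=np.linalg.solve(np.c_[a[:2],-b[:2]],b[2:]-a[2:]);return a[2:]+t[0]*a[:2]
A,B=inter(far,L),inter(far,R);ey=(B-A)/np.linalg.norm(B-A);ex=np.array([ey[1],-ey[0]])
o=(A+B)/2+.087*ex
print("A,B",A,B,"len",np.linalg.norm(B-A),"yaw",np.degrees(np.arctan2(-ey[0],ey[0+1])),"origin",o)
print("side dirs",[np.degrees(np.arctan2(f[1]*np.sign(f[0]),abs(f[0]))) for f in(L,R)])
Q=np.stack([(P[:,:,:2]-o)@ex,(P[:,:,:2]-o)@ey,P[:,:,2]],-1)
q=Q[M];j=q[(q[:,2]>.03)&(q[:,2]<.045)&(q[:,0]<-.02)&(q[:,0]>-.08)]
for g in (j[j[:,1]<-.03],j[j[:,1]>-.03]): print("jaw y",np.percentile(g[:,1],[2,50,98]),"z",np.median(g[:,2]),"x",g[:,0].min())
for g in (-1,1):
  for v in (110,130,150):
    r=[u for u in range(200,400) if Q[v,u,2]>.03 and (Q[v,u,1]+.03)*g>0 and M[v,u]]
    X=onplane(c,[(min(r)-.5,v),(max(r)+.5,v)],.038)[:,:2];print("jaw edges on z=38",v,min(r),max(r),((X-o)@ey).round(4))
k=Q[(Q[:,:,2]>.05)&(Q[:,:,2]<.08)&M];k=k[abs(k[:,0]-.015)<.03];print("knob",k.mean(0),np.percentile(k,[3,97],axis=0),len(k))
np.savez("cal.npz",o=o,ex=ex,ey=ey)
s=read_state();tp=s['position'][:2];print("tcp in cal",(tp-o)@ex,(tp-o)@ey,"tool axes rel",s['tcp_rot'][:2,1]@ex)
t,sc=camera_params("top"),camera_params("scene");z=np.load("top0.npz")
```

```text
[  192    88   230   118 24120]
plate z 0.008757252788616443
A,B [ 0.50250745 -0.27962297] [ 0.4625261  -0.03554704] len 0.24732886 yaw 9.302828 origin [ 0.5683725  -0.14352123]
side dirs [np.float32(9.213224), np.float32(9.314122)]
jaw y [-0.07316025 -0.06578136 -0.05943457] z 0.03673720589349716 x -0.07998188621995687
jaw y [0.03365068 0.03929337 0.04536616] z 0.0366625445391327 x -0.07991740060262555
jaw edges on z=38 110 233 247 [-0.073  -0.0579]
jaw edges on z=38 130 234 248 [-0.0734 -0.058 ]
jaw edges on z=38 150 236 249 [-0.0728 -0.0582]
jaw edges on z=38 110 339 350 [0.0333 0.0453]
jaw edges on z=38 130 319 349 [0.0135 0.0451]
jaw edges on z=38 150 207 360 [-0.1031  0.0574]
knob [0.01362978 0.054637   0.06688865] [[0.00865265 0.04880537 0.0516247 ]
 [0.02078296 0.06125333 0.07171375]] 225
tcp in cal 0.013064924473140753 0.01264688417862469 tool axes rel -0.010104394694009344
```

The plate is 247 mm long (250 given), the fixed face reads y≈-59 and the gap is about 93 mm. Knob y is 55, which matches gap-38. Carrying the drum to caliper (-40,-26).

Emit:
apply_moves([
  {"x":25,"y":-20,"z":0,"rx":0,"ry":0,"rz":0,"claw":255},
  {"x":51,"y":-39,"z":0,"rx":0,"ry":0,"rz":0,"claw":255},
  {"x":51,"y":-39,"z":40,"rx":0,"ry":0,"rz":0,"claw":255},
  {"x":51,"y":-39,"z":80,"rx":0,"ry":0,"rz":0,"claw":255},
  {"x":51,"y":-39,"z":110,"rx":0,"ry":0,"rz":0,"claw":255},
  {"x":51,"y":-39,"z":120,"rx":0,"ry":0,"rz":0,"claw":255},
  {"x":51,"y":-39,"z":120,"rx":0,"ry":0,"rz":0,"claw":255},
  {"x":51,"y":-39,"z":120,"rx":0,"ry":0,"rz":0,"claw":255},
])

```text
time_s: 5.22
position: [0.5375, -0.1772, 0.0938]
tcp_rot: [[-0.985, -0.172, 0.002], [-0.172, 0.985, -0.001], [-0.002, -0.002, -1.0]]
force: [-0.1, 0.2, -0.5]
opening: 0.57
grasp_force: 30.0
```

```bash
cat > rel.py <<'E'
from h import *
z=np.load("cal.npz");s=read_state();tp=s['position'][:2]-z['o']
print("tcp cal mm",1e3*tp@z['ex'],1e3*tp@z['ey'],1e3*s['position'][2],"F cal",s['force'][:2]@z['ex'],s['force'][:2]@z['ey'],s['force'][2],"t",s['time_s'])
E
python3 rel.py
```

```text
tcp cal mm -35.92498861360549 -28.280522753864776 93.8301823910646 F cal -0.11272872625936946 0.2148719406962237 -0.46707619691204116 t 5.225
```

Emit:
apply_moves([
  {"x":1,"y":2,"z":10,"rx":0,"ry":0,"rz":0,"claw":255},
  {"x":1,"y":2,"z":17,"rx":0,"ry":0,"rz":0,"claw":255},
  {"x":1,"y":2,"z":19,"rx":0,"ry":0,"rz":0,"claw":255},
  {"x":1,"y":2,"z":19,"rx":0,"ry":0,"rz":0,"claw":255},
  {"x":1,"y":2,"z":19,"rx":0,"ry":0,"rz":0,"claw":255},
])

```text
time_s: 5.85
position: [0.5353, -0.1755, 0.0736]
tcp_rot: [[-0.985, -0.171, 0.0], [-0.171, 0.985, -0.0], [-0.0, -0.0, -1.0]]
force: [0.4, -0.2, -2.0]
opening: 0.572
grasp_force: 30.0
```

```bash
python3 rel.py
```

```text
tcp cal mm -37.793717033441915 -26.24003074156773 73.62035709322338 F cal 0.33332673649502054 -0.23276463477846795 -1.9962941779542036 t 5.85
```

Emit:
apply_moves([
  {"x":0,"y":0,"z":0.5,"rx":0,"ry":0,"rz":0,"claw":255},
  {"x":0,"y":0,"z":1,"rx":0,"ry":0,"rz":0,"claw":255},
  {"x":0,"y":0,"z":1,"rx":0,"ry":0,"rz":0,"claw":255},
])

```text
time_s: 6.22
position: [0.5353, -0.1755, 0.0729]
tcp_rot: [[-0.985, -0.171, 0.0], [-0.171, 0.985, -0.0], [-0.0, -0.0, -1.0]]
force: [0.2, 0.2, 0.8]
opening: 0.575
grasp_force: 30.0
```

Emit:
apply_moves([
  {"x":0,"y":0,"z":0.5,"rx":0,"ry":0,"rz":0,"claw":255},
  {"x":0,"y":0,"z":1,"rx":0,"ry":0,"rz":0,"claw":255},
  {"x":0,"y":0,"z":1,"rx":0,"ry":0,"rz":0,"claw":255},
])

```text
time_s: 6.6
position: [0.5353, -0.1755, 0.0728]
tcp_rot: [[-0.985, -0.171, 0.001], [-0.171, 0.985, -0.0], [-0.001, -0.001, -1.0]]
force: [-2.4, 0.8, 9.2]
opening: 0.571
grasp_force: 30.0
```

Contact with the plate. I'll back off 1 mm, release, rise and look.

Emit:
apply_moves([
  {"x":0,"y":0,"z":-0.7,"rx":0,"ry":0,"rz":0,"claw":255},
  {"x":0,"y":0,"z":-0.7,"rx":0,"ry":0,"rz":0,"claw":120},
  {"x":0,"y":0,"z":-0.7,"rx":0,"ry":0,"rz":0,"claw":60},
  {"x":0,"y":0,"z":-0.7,"rx":0,"ry":0,"rz":0,"claw":0},
  {"x":0,"y":0,"z":-0.7,"rx":0,"ry":0,"rz":0,"claw":0},
  {"x":0,"y":0,"z":-0.7,"rx":0,"ry":0,"rz":0,"claw":0},
  {"x":0,"y":0,"z":-0.7,"rx":0,"ry":0,"rz":0,"claw":0},
  {"x":0,"y":0,"z":-20,"rx":0,"ry":0,"rz":0,"claw":0},
  {"x":0,"y":0,"z":-60,"rx":0,"ry":0,"rz":0,"claw":0},
])

```text
time_s: 7.72
position: [0.5339, -0.1748, 0.1306]
tcp_rot: [[-0.985, -0.171, -0.004], [-0.171, 0.985, 0.002], [0.004, 0.003, -1.0]]
force: [0.6, -0.3, -0.6]
opening: 1.003
grasp_force: 0.0
```

Emit:
apply_moves([
  {"x":0,"y":0,"z":-60,"rx":0,"ry":0,"rz":0,"claw":0},
  {"x":-40,"y":25,"z":-90,"rx":0,"ry":0,"rz":0,"claw":255},
  {"x":-52,"y":60,"z":-90,"rx":0,"ry":0,"rz":0,"claw":255},
  {"x":-52,"y":60,"z":-90,"rx":0,"ry":0,"rz":0,"claw":255},
  {"x":-52,"y":60,"z":-90,"rx":0,"ry":0,"rz":0,"claw":255},
])

```text
time_s: 8.35
position: [0.5757, -0.1075, 0.2212]
tcp_rot: [[-0.985, -0.172, -0.001], [-0.172, 0.985, -0.0], [0.001, -0.0, -1.0]]
force: [0.9, 0.2, 0.1]
opening: 0.631
grasp_force: 0.0
```

```bash
python3 rel.py
python3 - <<'E'
from h import *
capture("wrist");c=camera_params("wrist");p,d=capture("wrist");cv2.imwrite("pics/w3.png",p[:,:,::-1])
z=np.load("cal.npz");P=cloud(c,d);Q=np.stack([(P[:,:,:2]-z['o'])@z['ex'],(P[:,:,:2]-z['o'])@z['ey'],P[:,:,2]],-1)
q=Q[(Q[:,:,2]>.06)&(Q[:,:,2]<.085)&(abs(Q[:,:,0]+.04)<.04)&(abs(Q[:,:,1]+.026)<.05)];print("drum",q.mean(0),np.percentile(q,[1,99],axis=0),len(q))
q=Q[(Q[:,:,2]>.05)&(Q[:,:,2]<.08)&(abs(Q[:,:,0]-.015)<.02)&(abs(Q[:,:,1]-.055)<.025)];print("knob",q.mean(0) if len(q) else 0,len(q))
E
```

```text
tcp cal mm 13.09182098003096 34.37038631477427 221.187474684527 F cal 0.89067904103603 0.035629325137604466 0.05562623924029732 t 8.35
drum [-0.04057955 -0.02529906  0.07315454] [[-0.06309523 -0.04935375  0.06659025]
 [-0.01732678 -0.00207709  0.07502561]] 2159
knob [0.01370164 0.05507878 0.06749305] 202
```

View pics/w3.png

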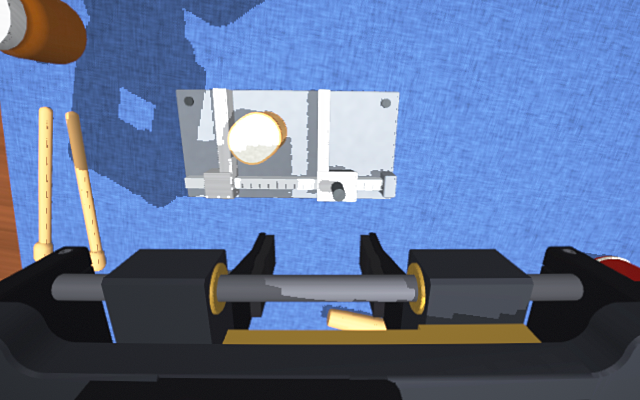

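The drum stands upright at (255,137), at caliper (-40.6,-25.3) with its top at 73 mm, clear of both jaws. The knob is still at (337,188). Now I'll take the closed fingers to the knob's +y side.

Emit:
apply_moves([
  {"x":-1,"y":30,"z":0,"rx":0,"ry":0,"rz":0,"claw":255},
  {"x":-1,"y":62,"z":0,"rx":0,"ry":0,"rz":0,"claw":255},
  {"x":-1,"y":62,"z":40,"rx":0,"ry":0,"rz":0,"claw":255},
  {"x":-1,"y":62,"z":90,"rx":0,"ry":0,"rz":0,"claw":255},
  {"x":-1,"y":62,"z":130,"rx":0,"ry":0,"rz":0,"claw":255},
  {"x":-1,"y":62,"z":145,"rx":0,"ry":0,"rz":0,"claw":255},
  {"x":-1,"y":62,"z":145,"rx":0,"ry":0,"rz":0,"claw":255},
  {"x":-1,"y":62,"z":145,"rx":0,"ry":0,"rz":0,"claw":255},
])

```text
time_s: 9.45
position: [0.5677, -0.0467, 0.0779]
tcp_rot: [[-0.985, -0.171, 0.003], [-0.171, 0.985, -0.001], [-0.003, -0.001, -1.0]]
force: [0.6, -0.4, -0.0]
opening: 0.003
grasp_force: 0.0
```

```bash
python3 rel.py
```

```text
tcp cal mm 14.963135525266644 95.6183033492601 77.91050720708503 F cal 0.5620568897855015 -0.5330480262881072 -0.02357921563830548 t 9.45
```

Emit:
apply_moves([
  {"x":0,"y":-5,"z":0,"rx":0,"ry":0,"rz":0,"claw":255},
  {"x":0,"y":-10,"z":0,"rx":0,"ry":0,"rz":0,"claw":255},
  {"x":0,"y":-15,"z":0,"rx":0,"ry":0,"rz":0,"claw":255},
  {"x":0,"y":-18,"z":0,"rx":0,"ry":0,"rz":0,"claw":255},
  {"x":0,"y":-21,"z":0,"rx":0,"ry":0,"rz":0,"claw":255},
  {"x":0,"y":-24,"z":0,"rx":0,"ry":0,"rz":0,"claw":255},
  {"x":0,"y":-27,"z":0,"rx":0,"ry":0,"rz":0,"claw":255},
  {"x":0,"y":-30,"z":0,"rx":0,"ry":0,"rz":0,"claw":255},
  {"x":0,"y":-33,"z":0,"rx":0,"ry":0,"rz":0,"claw":255},
  {"x":0,"y":-36,"z":0,"rx":0,"ry":0,"rz":0,"claw":255},
])

```text
time_s: 10.7
position: [0.5724, -0.0815, 0.0765]
tcp_rot: [[-0.985, -0.171, -0.001], [-0.171, 0.985, 0.0], [0.001, 0.0, -1.0]]
force: [0.2, 3.0, 0.3]
opening: 0.005
grasp_force: 1.5
```

```bash
cat > see.py <<'E'
from h import *
import subprocess
z=np.load("cal.npz")
F=[]
for n in("wrist","wrist","wrist","wrist"):
    c=camera_params(n);p,d=capture(n);F.append(read_state()['force'][:2]@z['ey'])
P=cloud(c,d);Q=np.stack([(P[:,:,:2]-z['o'])@z['ex'],(P[:,:,:2]-z['o'])@z['ey'],P[:,:,2]],-1)
j=Q[(Q[:,:,2]>.031)&(Q[:,:,2]<.042)&(Q[:,:,0]<-.068)&(Q[:,:,0]>-.084)&(Q[:,:,1]>-.04)&(Q[:,:,1]<.07)]
print("jaw y",np.percentile(j[:,1],[5,50,95]) if len(j) else 0,len(j))
q=Q[(Q[:,:,2]>.066)&(Q[:,:,2]<.085)&(abs(Q[:,:,0]+.04)<.04)&(abs(Q[:,:,1]+.03)<.04)];print("drum",q.mean(0) if len(q) else 0,np.percentile(q,[1,99],axis=0) if len(q) else 0,len(q))
print("Fy",np.round(F,2))
cv2.imwrite("pics/see.png",p[:,:,::-1])
E
python3 rel.py; python3 see.py
```

```text
tcp cal mm 14.03117395792013 60.57131186617287 76.45783435853814 F cal 0.6676352153963131 2.9311001736029003 0.2500457126536596 t 10.7
jaw y [0.02345457 0.0291363  0.03467335] 696
drum [-0.04089164 -0.02398571  0.0731309 ] [[-0.0627259  -0.04924465  0.06729765]
 [-0.01708809 -0.00087889  0.07482926]] 8463
Fy [2.21 2.63 1.3  0.44]
```

Emit:
apply_moves([
  {"x":0,"y":-2,"z":0,"rx":0,"ry":0,"rz":0,"claw":255},
  {"x":0,"y":-4,"z":0,"rx":0,"ry":0,"rz":0,"claw":255},
  {"x":0,"y":-6,"z":0,"rx":0,"ry":0,"rz":0,"claw":255},
  {"x":0,"y":-8,"z":0,"rx":0,"ry":0,"rz":0,"claw":255},
  {"x":0,"y":-10,"z":0,"rx":0,"ry":0,"rz":0,"claw":255},
  {"x":0,"y":-12,"z":0,"rx":0,"ry":0,"rz":0,"claw":255},
  {"x":0,"y":-14,"z":0,"rx":0,"ry":0,"rz":0,"claw":255},
  {"x":0,"y":-16,"z":0,"rx":0,"ry":0,"rz":0,"claw":255},
  {"x":0,"y":-18,"z":0,"rx":0,"ry":0,"rz":0,"claw":255},
  {"x":0,"y":-20,"z":0,"rx":0,"ry":0,"rz":0,"claw":255},
])

```text
time_s: 12.15
position: [0.5758, -0.1014, 0.0765]
tcp_rot: [[-0.985, -0.171, -0.001], [-0.171, 0.985, 0.0], [0.001, 0.0, -1.0]]
force: [-2.4, 3.0, 0.2]
opening: 0.004
grasp_force: 1.5
```

```bash
python3 rel.py; python3 see.py
```

```text
tcp cal mm 14.101669958444639 40.41355433784456 76.4574390581451 F cal -1.9077125342293928 3.352164481790235 0.22170178287944275 t 12.15
jaw y [0.00347384 0.00920575 0.01468043] 690
drum [-0.04086535 -0.02438049  0.07318523] [[-0.06284787 -0.04910377  0.06794921]
 [-0.0170337  -0.0009658   0.07484872]] 8427
Fy [3.22 1.93 1.99 1.93]
```

Emit:
apply_moves([
  {"x":0,"y":-1,"z":0,"rx":0,"ry":0,"rz":0,"claw":255},
  {"x":0,"y":-2,"z":0,"rx":0,"ry":0,"rz":0,"claw":255},
  {"x":0,"y":-3,"z":0,"rx":0,"ry":0,"rz":0,"claw":255},
  {"x":0,"y":-4,"z":0,"rx":0,"ry":0,"rz":0,"claw":255},
  {"x":0,"y":-5,"z":0,"rx":0,"ry":0,"rz":0,"claw":255},
  {"x":0,"y":-6,"z":0,"rx":0,"ry":0,"rz":0,"claw":255},
  {"x":0,"y":-7,"z":0,"rx":0,"ry":0,"rz":0,"claw":255},
  {"x":0,"y":-8,"z":0,"rx":0,"ry":0,"rz":0,"claw":255},
  {"x":0,"y":-9,"z":0,"rx":0,"ry":0,"rz":0,"claw":255},
  {"x":0,"y":-9,"z":0,"rx":0,"ry":0,"rz":0,"claw":255},
])

```text
time_s: 13.6
position: [0.5777, -0.1104, 0.0765]
tcp_rot: [[-0.985, -0.171, 0.0], [-0.171, 0.985, -0.0], [-0.0, -0.0, -1.0]]
force: [-2.0, 3.6, 0.2]
opening: 0.007
grasp_force: 1.7
```

```bash
python3 rel.py; python3 see.py
```

```text
tcp cal mm 14.526444282883979 31.23024481212093 76.54152752450919 F cal -1.3625498149401154 3.900899236499459 0.18683452742952567 t 13.6
jaw y [-0.00488398  0.00070037  0.00624196] 693
drum [-0.04072138 -0.02978677  0.07318272] [[-0.06277072 -0.05432734  0.06794334]
 [-0.0168081  -0.00633679  0.07483778]] 8422
Fy [3.37 3.31 2.94 2.54]
```

Emit:
apply_moves([
  {"x":0,"y":-0.5,"z":0,"rx":0,"ry":0,"rz":0,"claw":255},
  {"x":0,"y":-1,"z":0,"rx":0,"ry":0,"rz":0,"claw":255},
  {"x":0,"y":-1.5,"z":0,"rx":0,"ry":0,"rz":0,"claw":255},
  {"x":0,"y":-2,"z":0,"rx":0,"ry":0,"rz":0,"claw":255},
  {"x":0,"y":-2.5,"z":0,"rx":0,"ry":0,"rz":0,"claw":255},
  {"x":0,"y":-2.5,"z":0,"rx":0,"ry":0,"rz":0,"claw":255},
])

```text
time_s: 14.55
position: [0.5781, -0.1127, 0.0766]
tcp_rot: [[-0.985, -0.171, -0.0], [-0.171, 0.985, -0.0], [0.0, -0.0, -1.0]]
force: [-1.2, 4.1, 0.6]
opening: 0.006
grasp_force: 1.8
```

```bash
python3 rel.py; python3 see.py
```

```text
tcp cal mm 14.550743419043178 28.853824088133162 76.55709213539299 F cal -0.5352534631363045 4.218422071004662 0.5883712364045043 t 14.55
jaw y [-0.00728681 -0.00158771  0.00387045] 685
drum [-0.04061714 -0.03214745  0.07318741] [[-0.06276157 -0.0566407   0.0679798 ]
 [-0.01651978 -0.0086583   0.07485161]] 8431
Fy [3.75 3.97 3.45 4.  ]
```

Emit:
apply_moves([
  {"x":0,"y":-0.4,"z":0,"rx":0,"ry":0,"rz":0,"claw":255},
  {"x":0,"y":-0.8,"z":0,"rx":0,"ry":0,"rz":0,"claw":255},
  {"x":0,"y":-1.2,"z":0,"rx":0,"ry":0,"rz":0,"claw":255},
  {"x":0,"y":-1.2,"z":0,"rx":0,"ry":0,"rz":0,"claw":255},
])

```text
time_s: 15.25
position: [0.5782, -0.1139, 0.0765]
tcp_rot: [[-0.985, -0.171, -0.0], [-0.171, 0.985, -0.0], [0.0, -0.0, -1.0]]
force: [-1.9, 3.8, 0.2]
opening: 0.004
grasp_force: 1.8
```

```bash
python3 rel.py; python3 see.py
```

```text
tcp cal mm 14.528770132541739 27.683263807159943 76.53735793908227 F cal -1.2503517269343931 4.104747797504624 0.20168563823833252 t 15.25
jaw y [-0.0083436  -0.00271862  0.00270191] 691
drum [-0.04056666 -0.03328535  0.07318719] [[-0.06275184 -0.05777581  0.06796673]
 [-0.01658297 -0.00980063  0.07488768]] 8418
Fy [2.88 2.95 3.97 3.71]
```

Emit:
apply_moves([
  {"x":0,"y":-0.3,"z":0,"rx":0,"ry":0,"rz":0,"claw":255},
  {"x":0,"y":-0.6,"z":0,"rx":0,"ry":0,"rz":0,"claw":255},
  {"x":0,"y":-0.9,"z":0,"rx":0,"ry":0,"rz":0,"claw":255},
  {"x":0,"y":-0.9,"z":0,"rx":0,"ry":0,"rz":0,"claw":255},
])

```text
time_s: 15.95
position: [0.5783, -0.1144, 0.0766]
tcp_rot: [[-0.985, -0.171, -0.0], [-0.171, 0.985, 0.0], [0.0, 0.0, -1.0]]
force: [-1.6, 4.9, 0.8]
opening: 0.007
grasp_force: 2.5
```

```bash
python3 rel.py; python3 see.py
```

```text
tcp cal mm 14.535939401642016 27.114315633749715 76.56857815440495 F cal -0.7945406350076067 5.093247960853927 0.756809014776349 t 15.95
jaw y [-0.00834333 -0.00260636  0.00290012] 689
drum [-0.04064556 -0.0333571   0.07319959] [[-0.06277662 -0.05786622  0.06794148]
 [-0.01660776 -0.00992     0.07489372]] 8429
Fy [5.03 5.27 5.05 5.07]
```

Both jaws touch: the drum stopped and the push rose from about 3.7 to 5.1 N, so the nip is near 2 N. Adding 0.3 mm for margin.

Emit:
apply_moves([
  {"x":0,"y":-0.3,"z":0,"rx":0,"ry":0,"rz":0,"claw":255},
  {"x":0,"y":-0.3,"z":0,"rx":0,"ry":0,"rz":0,"claw":255},
  {"x":0,"y":-0.3,"z":0,"rx":0,"ry":0,"rz":0,"claw":255},
  {"x":0,"y":-0.3,"z":0,"rx":0,"ry":0,"rz":0,"claw":255},
])

```text
time_s: 16.65
position: [0.5783, -0.1145, 0.0765]
tcp_rot: [[-0.985, -0.171, -0.0], [-0.171, 0.985, 0.001], [0.0, 0.001, -1.0]]
force: [-1.5, 4.7, 0.5]
opening: 0.007
grasp_force: 2.7
```

```bash
python3 rel.py; python3 see.py
```

```text
tcp cal mm 14.499480338112255 26.99672500080239 76.52550328048065 F cal -0.7310885155589579 4.858437901075121 0.5227394421629559 t 16.65
jaw y [-0.00825082 -0.00253209  0.00296207] 692
drum [-0.04067104 -0.03336275  0.07319205] [[-0.06279    -0.0579507   0.06786091]
 [-0.01657085 -0.00985398  0.07482506]] 8447
Fy [5.77 4.9  5.89 5.12]
```

Emit:
apply_moves([
  {"x":0,"y":-0.4,"z":0,"rx":0,"ry":0,"rz":0,"claw":255},
  {"x":0,"y":-0.4,"z":0,"rx":0,"ry":0,"rz":0,"claw":255},
  {"x":0,"y":-0.4,"z":0,"rx":0,"ry":0,"rz":0,"claw":255},
  {"x":0,"y":-0.4,"z":0,"rx":0,"ry":0,"rz":0,"claw":255},
])

```text
time_s: 17.35
position: [0.5784, -0.1148, 0.0765]
tcp_rot: [[-0.985, -0.171, -0.0], [-0.171, 0.985, 0.001], [0.0, 0.001, -1.0]]
force: [-1.0, 5.3, 0.8]
opening: 0.002
grasp_force: 2.9
```

```bash
python3 rel.py; python3 see.py
```

```text
tcp cal mm 14.49391377866402 26.74846123501597 76.5241370233755 F cal -0.16061069412793552 5.410891275334919 0.8056060603525096 t 17.35
jaw y [-0.00803978 -0.00248524  0.00304096] 688
drum [-0.04071896 -0.03336381  0.07319449] [[-0.06280872 -0.05781475  0.06799893]
 [-0.01665155 -0.00989349  0.07485805]] 8452
Fy [5.16 4.97 6.25 5.01]
```

The nip is about 2.5 N. Now taking the hand off: back along +y, then up.

Emit:
apply_moves([
  {"x":0,"y":2,"z":0,"rx":0,"ry":0,"rz":0,"claw":255},
  {"x":0,"y":8,"z":0,"rx":0,"ry":0,"rz":0,"claw":255},
  {"x":0,"y":18,"z":0,"rx":0,"ry":0,"rz":0,"claw":255},
  {"x":0,"y":20,"z":-20,"rx":0,"ry":0,"rz":0,"claw":255},
  {"x":0,"y":20,"z":-60,"rx":0,"ry":0,"rz":0,"claw":255},
  {"x":0,"y":20,"z":-110,"rx":0,"ry":0,"rz":0,"claw":255},
  {"x":0,"y":20,"z":-110,"rx":0,"ry":0,"rz":0,"claw":255},
  {"x":0,"y":20,"z":-110,"rx":0,"ry":0,"rz":0,"claw":255},
])

```text
time_s: 18.55
position: [0.5748, -0.0953, 0.1865]
tcp_rot: [[-0.985, -0.172, 0.0], [-0.172, 0.985, -0.0], [-0.0, -0.0, -1.0]]
force: [-1.1, -0.8, 1.2]
opening: 0.002
grasp_force: 0.0
```

```bash
python3 rel.py; python3 see.py
```

```text
tcp cal mm 14.163372057110742 46.53041457035065 186.50344289048616 F cal -1.2533249480947324 -0.6511611183672544 1.1780329032786052 t 18.55
jaw y [-0.00823099 -0.00241414  0.00309378] 265
drum [-0.04031577 -0.03363083  0.07321404] [[-0.06260016 -0.05812598  0.06782632]
 [-0.0165354  -0.00996764  0.0749523 ]] 2879
Fy [ 1.11  0.21 -0.3   0.24]
```

View pics/see.png

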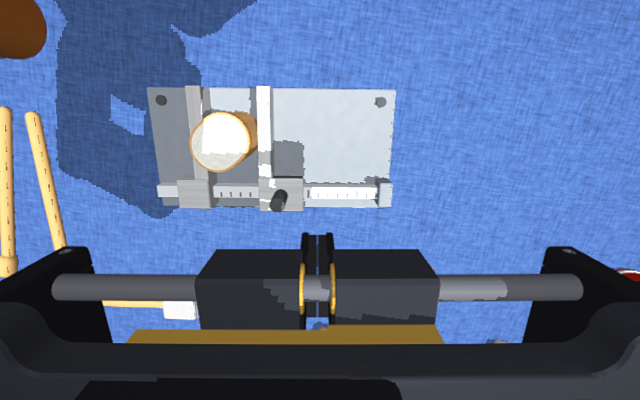

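The drum at (222,140) stands between both jaws. The moving jaw at column 264 is in contact, the knob is at (279,200) and the hand is off.

```bash
python3 -c "
from rig import *
print(hand_in())"
```

```text
the job is handed in; nothing more can be done
None
```

I stood the drum upright on the caliper plate and nipped it between both jaws at an estimated 2–2.5 N; the hand is off and the job is handed in at about 18.6 s, though `hand_in()` returned no verdict.

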